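Puff the lens adapter clean and hold it up to the inspection camera

TASK

Blow the dust off the lens mount adapter while it still stands on its clear block: press the red nozzle cap of the air canister fully down and let it spring back up. Then pick the adapter up and finish holding it in mid-air, still, squarely in front of the inspection camera: centre of the ring on the camera's line of sight and 100 mm from the lens glass, black end with the red dots facing straight into the lens (tipped up to match the camera's downward look), foot at the bottom. Do not touch the camera or disturb the four lenses on the risers; the program ends with the adapter still in the gripper.

Things in the scene. Friction and masses are not known exactly. Their poses are not given: they have to be found in the camera images.
- nozzle_cap (a joint): travel of the sprung red nozzle cap straight down, in m: 0 at rest (up), 0.006 fully down. About 1 N starts it, about 5.5 N puts it fully down; it springs back by itself.
- cap_top (a point): centre of the flat top of the red nozzle cap (30 mm diameter, 18 mm high) of the fixed blue air canister (50 mm diameter), 146 mm above the work surface at rest. z up; y points away from the adapter's clear block, whose centre is 124 mm off along -y. A short black spout reaches 38 mm from the cap's centre towards the block. Both stand on a grey plate (110 x 250 x 6 mm).
- adapter_center (a point): centre of the ring of the loose lens mount adapter: an aluminium tube, 64 mm outer and 46 mm inner diameter, 26 mm long, axis level at the start, on a foot. x: along the ring's axis, out of the black end with two red dots on its face (the other end is bare metal); z: from foot to ring top. Ring top 32 mm above this point. Grip it there from above, across its 26 mm length (closing along x).
- adapter_sight (a point): imaginary point on the adapter's ring axis, 60 mm from the ring's centre on the side of the black end; same axes as adapter_center.
- adapter: the same adapter, about 130 g; origin at the centre of the underside of its foot (26 x 36 x 12 mm), 43 mm below the ring's centre; axes as adapter_center. At the start it stands upright on a fixed clear block (44 x 52 mm, top 30 mm above the work surface).
- lens_glass (a point): centre of the front glass (40 mm diameter) of the inspection camera: a black lens barrel of 52 mm diameter, 45 mm long, before a grey 95 x 60 mm body on a column; its height differs from time to time. It looks along its own -x, 0.35 rad below level, roughly towards the robot; y is level; z is up and square to the line of sight.
- focus (a point): the point in the air on the camera's line of sight, 100 mm in front of the glass, where the ring's centre belongs; axes as lens_glass (x points to the glass). A rightly held adapter has the same axes as this.
- camera_head: the inspection camera; its origin is the centre of the front glass, axes as lens_glass. It reaches 140 mm back from the glass, 48 mm to either side and 45 mm above the line of sight; its fixed column behind it is 342 mm tall on a 110 x 130 mm foot. Not to be touched, also when swinging past.
- lens1: bystander: black camera lens 1, loose, 54 mm diameter, 38 mm tall, standing upright on the lower step (25 mm up) of the clear acrylic risers (170 x 200 mm, beside the work); origin at the centre of its underside.
- lens2: bystander: black camera lens 2, loose, 58 mm diameter, 48 mm tall, standing upright on the lower step (25 mm up) of the clear acrylic risers (170 x 200 mm, beside the work); origin at the centre of its underside.
- lens3: bystander: black camera lens 3, loose, 62 mm diameter, 56 mm tall, standing upright on the upper step (60 mm up) of the clear acrylic risers (170 x 200 mm, beside the work); origin at the centre of its underside.
- lens4: bystander: black camera lens 4, loose, 66 mm diameter, 68 mm tall, standing upright on the upper step (60 mm up) of the clear acrylic risers (170 x 200 mm, beside the work); origin at the centre of its underside.
Mind the look-alikes: they are no part of the job. Leave any pink look-alike of the adapter alone.

How it is judged:
On the way, in this order (a step that is already met when the one before it is completed fails the run):
1. the nozzle cap is pressed at least 4.5 mm down while the adapter stands on its block (value of joint nozzle_cap above 0.0045 m and distance of adapter_center from where it was at the start of the episode below 0.01 m), for 0.1 s.
2. the nozzle cap has sprung back up, the adapter still on its block (value of joint nozzle_cap below 0.0015 m and distance of adapter_center from where it was at the start of the episode below 0.01 m), for 0.1 s.
3. the adapter is lifted at least 30 mm off its block in the gripper (height (world z) of adapter_center above 0.103 m and contact force between the fingers and adapter above 0.5 N), for 0.2 s.
At the end, for the whole second after the job is handed in: Held still in the air by the gripper alone: ring centre within 20 mm along and 16 mm across the line of sight of the point 100 mm before the glass, black end to the lens, ring axis and foot-down direction each within 0.2 rad; nozzle cap back up (x of adapter_center in the frame of focus between -0.02 and 0.02 m and y of adapter_center in the frame of focus between -0.016 and 0.016 m and z of adapter_center in the frame of focus between -0.016 and 0.016 m and x of adapter_sight in the frame of focus above 0.02 m and angle between the x axis of adapter_center and the x axis of focus, either way round below 0.2 rad and angle between the z axis of adapter_center and the z axis of focus, either way round below 0.2 rad and angle between adapter_center's own z axis and vertical below 0.8 rad and height (world z) of adapter_center above 0.16 m and contact force between the fingers and adapter above 0.5 N and value of joint nozzle_cap below 0.0015 m and linear speed of adapter below 0.03 m/s and angular speed of adapter below 0.3 rad/s); the arm keeps its last pose, push and grip.
It fails at once if the inspection camera is touched or shifted (contact force between anything else and camera_head above 1 N or distance of lens_glass from where it was at the start of the episode above 0.008 m).
It fails at once if lens 1 is shifted by more than 20 mm or tipped (distance of lens1 from where it was at the start of the episode above 0.02 m or angle between lens1's own z axis and vertical above 0.3 rad).
It fails at once if lens 2 is shifted by more than 20 mm or tipped (distance of lens2 from where it was at the start of the episode above 0.02 m or angle between lens2's own z axis and vertical above 0.3 rad).
It fails at once if lens 3 is shifted by more than 20 mm or tipped (distance of lens3 from where it was at the start of the episode above 0.02 m or angle between lens3's own z axis and vertical above 0.3 rad).
It fails at once if lens 4 is shifted by more than 20 mm or tipped (distance of lens4 from where it was at the start of the episode above 0.02 m or angle between lens4's own z axis and vertical above 0.3 rad).
It also fails if it takes over 48 s, if anything falls off the work surface, if the arm or the gripper's body presses on something with over 40 N, if the wrist force passes 120 N, or if a joint passes its speed limit or range.

ROBOT

A 7-joint arm with a two-finger parallel gripper is mounted at the origin on the work surface. World frame = base frame: x ahead of the robot, y to its left, z up, the work surface at z = 0. Lengths are in m, angles in rad, forces in N, time in s.
With the tool pointing down it reaches from about 0.4 to 0.85 m from the base axis. Payload 10.4 kg.
Tool frame: the origin (TCP) lies between the finger pads; the fingertips stand 22 mm ahead of it and the grasp point (between the pads) lies 3 mm ahead of it; z points along the fingers, y is the line along which they close (so a half turn about z gives the same grasp; the last joint's range is limited). The gripper opens to 85 mm and grips with 20 to 120 N. Pads are 22 mm wide; open, the fingers measure 114 mm over their backs; the gripper's body (76 mm by 85 mm) begins 54 mm behind the grasp point. The pads swing forward as they close: fully open they stand 13 mm farther back than shut.
Start: joints at [1.091, 0.332, -0.065, 1.46, 0.022, 1.35, -0.088], TCP at [0.276, -0.561, 0.253] pointing down, gripper open.
Joint ranges: [-2.6, 2.6], [-0.5, 2.12], [-1.47, 1.34], [0.16, 2.42], [-1.27, 4.41], [0.06, 2.06], [-2.6, 2.6]. Speed limits (rad/s): [2.22, 2.22, 2.79, 2.79, 3.14, 3.14, 3.14].

INTERFACE

Orientations are given as a unit quaternion [x, y, z, w].
In Python, from workcell import manip, camera, ticket, boxes_of, outline_of gives the robot as it stands.
- The arm moves only by the tool carry_out, never from a script. Its argument "deltas" is a list of rows, each a list of 5 numbers: the shift along the tool's x, y, z as a fraction of full scale, then the turn about the tool's z as a fraction of full scale, then the opening, from -1 (shut) to 1 (fully open), so that 0 is half open. In form: [[tx, ty, tz, spin, gripper], ...]. A call has 1 to 20 rows; each row is the pose to reach, as a shift and turn from the pose commanded when the call began, along the tool's axes at that moment; what a row does not reach only later rows make up. Full scale, the value 1, is 150 mm for a shift and 30 degrees for a turn. A row lasts 1/8 s, in which the tool goes at most 62.5 mm and 10.7 degrees, less where a joint would pass 70% of its speed; a pose out of reach is approached as far as the arm can. A call with a number of a shift or a turn outside -1 to 1 is refused whole. A call with a gripper value outside its range is refused whole. The fingers move at their own pace and stop on an object; "force" is the grip in N (left out, the last holds). Time passes only in rows, so rows that repeat a pose let the fingers close. It gives the time, the measured TCP pose, the force, the opening and the grip force at its end, in the units of the state.
- manip.get_obs(): the state, without advancing time (a new reading comes with each control period).
- camera(name): name is "scene" or "top"; returns a dict with "img" (384x512x3 uint8, red, green, blue), "depth" (384x512 float32, m along the optical axis (not along the pixel's ray), 0 where there is no reading), "vertical_fov" (degrees; the focal length in pixels is half the picture's height over the tangent of half this angle, whatever the lens; pixels are square), "cx", "cy" (the principal point, pixels), "R" (3x3) and "t" (3): a world point X has camera coordinates R X + t. Camera axes: x right, y down, z forward; pixel columns grow to the right and rows downward; lengths in m; the calibration is good to about 2 mm. A picture is of the moment at which its call begins.
- ticket.hand_in(): hands the job in; it is judged then, once.
Trained networks look in a picture, given as the dict that the camera call returned (one of the last four; its "shot" number tells which), for a name from the list of things; names that differ only in an ending like _2 or _b are one class to them, and where a whole thing is asked for, a point or a joint stands for the part that bears it (a point fixed in the world has none). Each returns a list of dicts, best first, with "conf" (0 to 1); they miss things now and then, are a little off and sometimes report something else, mostly with a low value. They report only what shows in the picture. A call takes as long as a camera call. They do not tell look-alikes from the thing itself.
- boxes_of(query, picture): "position" ([x, y, z] in m, in world coordinates, good to about 4 mm: the middle of the surface that is visible of it).
- outline_of(query, picture): "region" (384x512 bool, what is visible of it).
The state is a dict: "clock": time; "joint_pos": joint angles; "joint_velocities": joint speeds; "tau": joint torques, N m; "position": TCP position; "ee_rot": TCP orientation; "ft_force": force on the tool from outside, world axes, zero at the start; "torque": the same for the moment, N m; "grip_width": opening from 0.0 (shut) to 1.0 (fully open); "grasp_force": force on a finger pad.
Only numpy, scipy, OpenCV 4.12 (cv2) and the standard library are available. Lean on these libraries where they do the work, as an engineer would, in place of code of your own. Each camera call takes 0.05 s, during which the arm holds its last target. There are 200 camera calls.

## Working session

There is one attempt and no reset: what is moved stays moved. The work goes in short steps, Python scripts to look and compute and a tool call to move; the robot and the scene stay as the last step left them, time stands still between calls to the robot, and variables do not carry over. Pictures are saved under pics/ and viewed, at most 10 in all, crops included, and the job is handed in when it is done.

Besides the shell and the picture viewer there is one more tool, called by a JSON object that holds its "fn" and its "kwargs", one argument or row to a line. carry_out: Moves the arm, as the interface text tells. Its arguments: {"type":"object","properties":{"deltas":{"type":"array","items":{"type":"array","items":{"type":"number"}}},"force":{"type":"number"}},"required":["deltas"]}

```bash
mkdir -p pics
cat > h.py <<'E'
import numpy as np, cv2
from scipy.spatial.transform import Rotation as Ro
from workcell import manip, camera, ticket, boxes_of, outline_of
def pts(c):
    d=c["depth"]; f=192/np.tan(np.radians(c["vertical_fov"])/2)
    v,u=np.mgrid[:384,:512]
    P=np.stack([(u-c["cx"])/f*d,(v-c["cy"])/f*d,d],-1)
    return (P-np.array(c["t"]))@np.array(c["R"])
def save(c,n): cv2.imwrite("pics/"+n,c["img"][:,:,::-1])
E
python3 - <<'E'
from h import *
for n in("scene","top"):
    c=camera(n); save(c,n+"0.png")
    for q in("cap_top","adapter","camera_head","lens_glass","lens1"):
        try: print(n,q,[(np.round(b["position"],3).tolist(),round(b["conf"],2)) for b in boxes_of(q,c)])
        except Exception as e: print(q,e)
o=manip.get_obs(); print(o["position"],o["ee_rot"],o["clock"],Ro.from_quat(o["ee_rot"]).as_matrix().round(3))
E
```

```text
scene cap_top [([0.565, -0.199, 0.143], 0.39)]
scene adapter [([0.472, -0.456, 0.058], 0.86), ([0.583, -0.467, 0.059], 0.78), ([0.593, -0.316, 0.091], 0.49)]
scene camera_head [([0.775, 0.0, 0.31], 0.79)]
scene lens_glass [([0.77, -0.002, 0.318], 0.57)]
scene lens1 [([0.564, 0.194, 0.124], 0.83), ([0.474, 0.29, 0.064], 0.64), ([0.565, 0.282, 0.119], 0.5), ([0.478, 0.19, 0.078], 0.49)]
top cap_top [([0.554, -0.19, 0.149], 0.6)]
top adapter [([0.589, -0.311, 0.096], 0.76), ([0.465, -0.449, 0.067], 0.64), ([0.579, -0.453, 0.068], 0.53)]
top camera_head [([0.756, 0.013, 0.318], 0.71)]
top lens_glass [([0.757, 0.019, 0.317], 0.64)]
top lens1 [([0.559, 0.208, 0.129], 0.81), ([0.47, 0.194, 0.073], 0.79), ([0.465, 0.297, 0.063], 0.63), ([0.556, 0.287, 0.117], 0.55)]
[ 0.2756809  -0.56091386  0.25331425] [9.74026932e-01 2.26432188e-01 8.99631878e-06 1.79483301e-05] 0.6 [[ 0.897  0.441  0.   ]
 [ 0.441 -0.897 -0.   ]
 [ 0.     0.    -1.   ]]
```

```bash
python3 -c "
import cv2
a=cv2.vconcat([cv2.imread('pics/scene0.png'),cv2.imread('pics/top0.png')]);cv2.imwrite('pics/both0.png',cv2.resize(a,(400,600)))"
```

```text
(no output)
```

View pics/scene0.png

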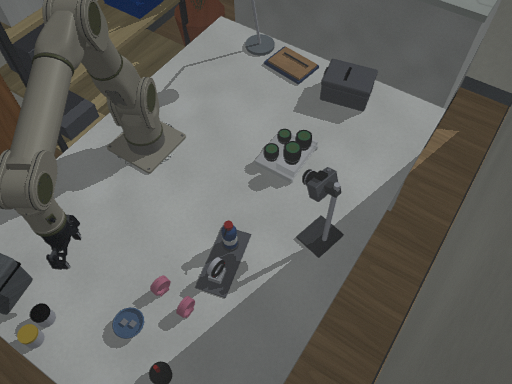

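View pics/top0.png

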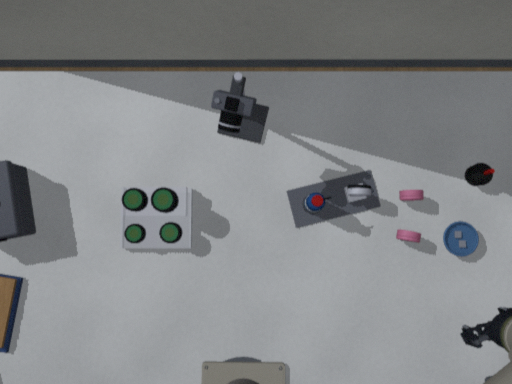

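The adapter stands on the grey plate: scene (217,268), top (357,191). The two pink rings at scene (160,286)/(185,307) and top (411,195)/(408,236) are look-alikes. The red cap is at scene (228,226) and top (317,201), and the inspection camera at scene (322,183) and top (235,115). Next I measure each of them and confirm with a crop.

Run:
```python
from h import *
C={n:camera(n) for n in("scene","top")}
S={"red":[], "ring":[], "cam":[]}
np.set_printoptions(precision=4,suppress=True)
for n,c in C.items():
    P=pts(c); im=c["img"].astype(int); ok=c["depth"]>0
    red=ok&(im[...,0]>110)&(im[...,1]<70)&(np.abs(P[...,0]-.56)<.06)&(np.abs(P[...,1]+.19)<.05)
    p=P[red&(P[...,2]>.13)]; p=p[p[:,2]>np.median(p[:,2])-.006]
    print(n,"cap",len(p),p.mean(0),(p.min(0)+p.max(0))/2,np.ptp(p,axis=0))
    r=ok&(np.abs(P[...,0]-.59)<.06)&(np.abs(P[...,1]+.315)<.05)&(P[...,2]>.045)
    p=P[r]; S["ring"].append(p)
    rect=cv2.minAreaRect((p[:,:2]*1000).astype(np.float32)); print(n,"ring",len(p),p.min(0),p.max(0),rect)
    pl=ok&(np.abs(P[...,2]-.006)<.006)&(np.abs(P[...,0]-.58)<.2)&(np.abs(P[...,1]+.25)<.2)&(im.sum(-1)<270)
    q=P[pl]; print(" plate",len(q),cv2.minAreaRect((q[:,:2]*1000).astype(np.float32)))
    k=ok&(np.abs(P[...,0]-.82)<.14)&(np.abs(P[...,1])<.15)&(P[...,2]>.22)
    q=P[k]; S["cam"].append(q); print(" cam",len(q),q.min(0),q.max(0),cv2.minAreaRect((q[:,:2]*1000).astype(np.float32)))
    f=ok&(np.abs(P[...,0]-.8)<.2)&(np.abs(P[...,1])<.2)&(np.abs(P[...,2]-.01)<.012)&(im.sum(-1)<200)
    q=P[f]; print(" foot",len(q),cv2.minAreaRect((q[:,:2]*1000).astype(np.float32)) if len(q) else 0)
def crop(c,x,y,w,h,s): return cv2.resize(c["img"][y:y+h,x:x+w,::-1],(w*s,h*s),interpolation=cv2.INTER_CUBIC)
a=cv2.hconcat([crop(C["scene"],190,210,66,90,6),crop(C["scene"],290,155,66,90,6)])
cv2.imwrite("pics/crop1.png",a)
np.savez("s.npz",r0=S["ring"][0],r1=S["ring"][1],c0=S["cam"][0],c1=S["cam"][1])
```

```text
scene cap 33 [ 0.5598 -0.1929  0.1462] [ 0.5587 -0.1921  0.1465] [0.0286 0.0233 0.0106]
scene ring 241 [ 0.576  -0.3459  0.047 ] [ 0.6061 -0.2832  0.1143] ((591.0562133789062, -314.53436279296875), (62.75300216674805, 29.932735443115234), 89.79662322998047)
 plate 1363 ((585.3842163085938, -234.1201171875), (478.07196044921875, 226.83950805664062), 68.3163833618164)
 cam 1008 [ 0.705  -0.0381  0.2213] [0.8358 0.0619 0.3478] ((768.2448120117188, 12.64141845703125), (105.29499053955078, 114.42475128173828), 35.840057373046875)
 foot 899 ((802.497802734375, 8.871856689453125), (136.02720642089844, 111.26907348632812), 77.02324676513672)
top cap 85 [ 0.5542 -0.1931  0.1458] [ 0.5534 -0.1934  0.1464] [0.0234 0.0259 0.0097]
top ring 262 [ 0.5723 -0.3433  0.046 ] [ 0.6001 -0.2827  0.1097] ((586.201416015625, -312.8953552246094), (60.5433464050293, 26.384862899780273), 88.24421691894531)
 plate 2346 ((664.374267578125, -222.1598663330078), (326.10723876953125, 253.17860412597656), 19.07215690612793)
 cam 1518 [ 0.701  -0.0381  0.2226] [0.8279 0.064  0.3462] ((760.51416015625, 13.951850891113281), (108.41040802001953, 110.23477935791016), 29.730775833129883)
 foot 765 ((797.6044311523438, 4.887260437011719), (125.33760833740234, 107.99230194091797), 76.26646423339844)
```

View pics/crop1.png

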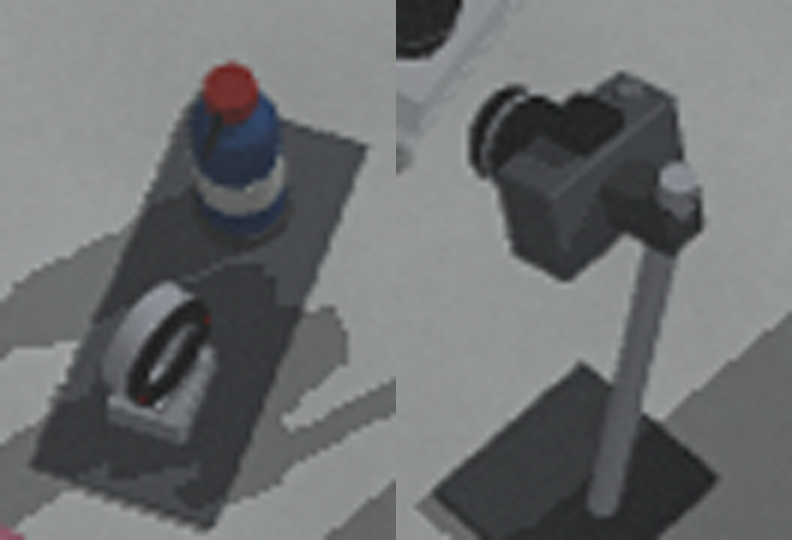

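The crop confirms it: the bare metal ring with a black face and red dots stands on the block, black end towards +x (away from the robot). Next I fit the inspection camera's pose and ring yaw.

Run:
```python
import numpy as np
from scipy.spatial.transform import Rotation as Ro
np.set_printoptions(precision=4,suppress=True)
s=np.load("s.npz"); a=s["c0"]-[.0027,0,0]; b=s["c1"]+[.0027,0,0]; p=np.vstack([a,b])
def ext(v): return np.percentile(v,2),np.percentile(v,98)
best=[]
for y in np.arange(-22,0,1.):
    R=Ro.from_euler("ZY",[np.radians(y),-.35]).as_matrix(); q=p@R
    u=q[:,0]-np.percentile(q[:,0],.5)
    m=(u>.05)&(u<.085); k=(u<.04)
    e=ext(q[m,1]); h,_=np.histogram(q[m|k,0],bins=np.arange(q[:,0].min(),q[:,0].max(),.003)); best.append((y,e[1]-e[0],np.ptp(ext(q[k,1])),np.sum((h/h.sum())**2),np.percentile(q[:,0],.5)))
print(np.array(best))
R=Ro.from_euler("ZY",[np.radians(-13.3),-.35]).as_matrix(); q=p@R; n=len(a)
for nm,Q in(("scene",q[:n]),("top",q[n:])):
  u0=np.percentile(Q[:,0],.5); print(nm,u0)
  for i in range(0,15):
    m=(Q[:,0]>=u0+i*.01)&(Q[:,0]<u0+i*.01+.01)
    if m.sum()>5: print(i,m.sum(),Q[m].min(0),Q[m].max(0))
for r in(s["r0"],s["r1"]):
  print([(d,*np.round(np.diff(np.percentile(r@np.array([np.cos(np.radians(d)),np.sin(np.radians(d)),0]),[3,97]))*1000,1)) for d in range(-8,20,2)])
```

```text
[[-22.       0.0922   0.0521   0.0483   0.7051]
 [-21.       0.092    0.0509   0.0499   0.7098]
 [-20.       0.0921   0.0502   0.051    0.7143]
 [-19.       0.0921   0.05     0.0513   0.7187]
 [-18.       0.0921   0.0497   0.0523   0.7229]
 [-17.       0.0922   0.0495   0.0526   0.7268]
 [-16.       0.0922   0.0492   0.0547   0.7306]
 [-15.       0.0919   0.0492   0.0562   0.7343]
 [-14.       0.0919   0.0491   0.0577   0.7377]
 [-13.       0.0922   0.0491   0.0577   0.7407]
 [-12.       0.0921   0.0492   0.0534   0.7435]
 [-11.       0.0922   0.0492   0.0525   0.746 ]
 [-10.       0.0924   0.0493   0.0523   0.7485]
 [ -9.       0.0927   0.0495   0.0511   0.7506]
 [ -8.       0.0931   0.0496   0.0503   0.7525]
 [ -7.       0.0933   0.0494   0.0506   0.7542]
 [ -6.       0.0937   0.0493   0.0502   0.7557]
 [ -5.       0.0936   0.0493   0.0496   0.757 ]
 [ -4.       0.0936   0.05     0.0492   0.7582]
 [ -3.       0.094    0.0505   0.0489   0.7591]
 [ -2.       0.0941   0.0575   0.049    0.7598]
 [ -1.       0.0942   0.0695   0.0482   0.7601]]
scene 0.7390743276218202
0 40 [0.7403 0.163
[... 1450 characters left out ...]
.1838 0.0428] [0.8738 0.1959 0.0499]
[(-8, np.float64(27.8)), (-6, np.float64(26.8)), (-4, np.float64(25.7)), (-2, np.float64(24.5)), (0, np.float64(24.9)), (2, np.float64(25.9)), (4, np.float64(27.1)), (6, np.float64(28.6)), (8, np.float64(30.0)), (10, np.float64(31.5)), (12, np.float64(33.1)), (14, np.float64(34.4)), (16, np.float64(35.7)), (18, np.float64(37.1))]
[(-8, np.float64(26.6)), (-6, np.float64(25.8)), (-4, np.float64(24.9)), (-2, np.float64(24.9)), (0, np.float64(25.3)), (2, np.float64(25.9)), (4, np.float64(26.9)), (6, np.float64(28.5)), (8, np.float64(29.5)), (10, np.float64(30.6)), (12, np.float64(31.9)), (14, np.float64(33.3)), (16, np.float64(34.7)), (18, np.float64(36.0))]
```

{"fn": "carry_out", "kwargs": {
  "deltas": [
    [0.3, -0.15, 0, 0, -1],
    [0.6, -0.3, 0, 0, -1],
    [0.921, -0.458, 0, 0, -1],
    [0.921, -0.458, 0, 0, -1]
  ]
}}

```text
clock: 1.2
position: [0.373, -0.4344, 0.2538]
ee_rot: [0.973, 0.23, 0.001, -0.0]
ft_force: [0.1, -0.1, 0.4]
grip_width: 0.143
grasp_force: 0.0
```

{"fn": "carry_out", "kwargs": {
  "deltas": [
    [0.3, -0.15, 0, 0, -1],
    [0.6, -0.3, 0, 0, -1],
    [0.921, -0.458, 0, 0, -1],
    [0.921, -0.458, 0, 0, -1]
  ]
}}

```text
clock: 1.7
position: [0.4656, -0.3123, 0.2535]
ee_rot: [0.973, 0.23, 0.001, -0.0]
ft_force: [-0.3, -0.2, 0.4]
grip_width: -0.003
grasp_force: 0.0
```

{"fn": "carry_out", "kwargs": {
  "deltas": [
    [0.3, -0.15, 0, 0.3, -1],
    [0.6, -0.3, 0, 0.6, -1],
    [0.921, -0.458, 0.2, 0.94, -1],
    [0.921, -0.458, 0.4, 0.94, -1],
    [0.921, -0.458, 0.4, 0.94, -1]
  ]
}}

```text
clock: 2.33
position: [0.5551, -0.1943, 0.1911]
ee_rot: [1.0, -0.018, -0.002, -0.0]
ft_force: [-0.1, -1.3, -0.2]
grip_width: -0.0
grasp_force: 0.0
```

{"fn": "carry_out", "kwargs": {
  "deltas": [
    [0, 0, 0.12, 0, -1],
    [0, 0, 0.16, 0, -1],
    [0, 0, 0.19, 0, -1],
    [0, 0, 0.2, 0, -1],
    [0, 0, 0.2, 0, -1]
  ]
}}

```text
clock: 2.95
position: [0.5568, -0.1937, 0.1639]
ee_rot: [1.0, -0.018, 0.0, 0.0]
ft_force: [-1.7, -1.9, 4.1]
grip_width: -0.0
grasp_force: 2.0
```

{"fn": "carry_out", "kwargs": {
  "deltas": [
    [0, 0, 0.015, 0, -1],
    [0, 0, 0.025, 0, -1],
    [0, 0, 0.03, 0, -1],
    [0, 0, 0.03, 0, -1],
    [0, 0, 0.03, 0, -1]
  ]
}}

```text
clock: 3.58
position: [0.5572, -0.1936, 0.1617]
ee_rot: [1.0, -0.018, 0.001, 0.001]
ft_force: [-11.5, 0.1, 25.4]
grip_width: -0.0
grasp_force: 12.3
```

{"fn": "carry_out", "kwargs": {
  "deltas": [
    [0, 0, -0.15, 0, -1],
    [0, 0, -0.4, 0, -1],
    [0, 0, -0.6, 0, 0],
    [0.12, 0.4, -0.6, 0, 1],
    [0.237, 0.792, -0.6, 0, 1],
    [0.237, 0.792, -0.6, 0, 1],
    [0.237, 0.792, -0.6, 0, 1]
  ],
  "force": 20
}}

```text
clock: 4.45
position: [0.5885, -0.3121, 0.2482]
ee_rot: [1.0, -0.017, -0.0, -0.001]
ft_force: [0.0, 1.3, 0.0]
grip_width: 1.002
grasp_force: 0.0
```

Run:
```python
from h import *
o=manip.get_obs(); print(o["position"].round(4),Ro.from_quat(o["ee_rot"]).as_euler("xyz",degrees=True),o["grip_width"],o["ft_force"])
c=camera("scene"); save(c,"s2.png")
cv2.imwrite("pics/s2c.png",cv2.resize(c["img"][160:320,150:310,::-1],(600,600),interpolation=cv2.INTER_CUBIC))
```

```text
[ 0.5885 -0.3121  0.2482] [-1.79913193e+02  7.32965012e-03 -1.98489054e+00] 1.0022384112289207 [0.03602842 1.29092131 0.02163729]
```

View pics/s2c.png

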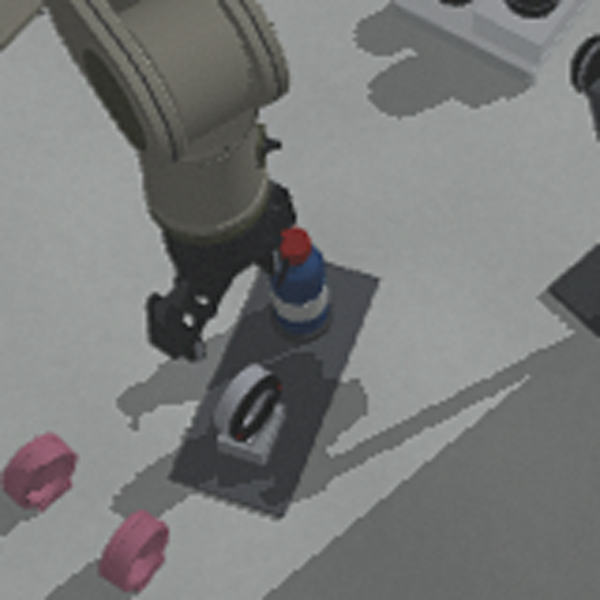

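{"fn": "carry_out", "kwargs": {
  "deltas": [
    [0, 0.01, 0.3, 0, 1],
    [0, 0.01, 0.6, 0, 1],
    [0, 0.01, 0.85, 0, 1],
    [0, 0.01, 1.0, 0, 1],
    [0, 0.01, 1.0, 0, 1]
  ]
}}

```text
clock: 5.12
position: [0.5875, -0.3125, 0.0975]
ee_rot: [1.0, -0.017, -0.001, -0.001]
ft_force: [-0.2, -0.2, 1.0]
grip_width: 1.0
grasp_force: 0.0
```

{"fn": "carry_out", "kwargs": {
  "deltas": [
    [0, 0, 0.1, 0, 1],
    [0, 0, 0.205, 0, 1],
    [0, 0, 0.205, 0, 1]
  ]
}}

```text
clock: 5.5
position: [0.5872, -0.3142, 0.0665]
ee_rot: [1.0, -0.018, -0.001, -0.001]
ft_force: [0.3, -0.1, 0.8]
grip_width: 0.998
grasp_force: 0.0
```

{"fn": "carry_out", "kwargs": {
  "deltas": [
    [0, 0, 0, 0, 0.6],
    [0, 0, 0, 0, 0.5],
    [0, 0, 0, 0, 0.2],
    [0, 0, 0, 0, 0],
    [0, 0, 0, 0, 0],
    [0, 0, 0, 0, 0]
  ],
  "force": 25
}}

```text
clock: 6.25
position: [0.5885, -0.3148, 0.0689]
ee_rot: [1.0, -0.018, 0.001, 0.0]
ft_force: [-0.0, 0.6, 5.1]
grip_width: 0.751
grasp_force: 27.2
```

{"fn": "carry_out", "kwargs": {
  "deltas": [
    [0, 0, -0.1, 0, 0],
    [0, 0, -0.25, 0, 0],
    [0, 0, -0.4, 0, 0],
    [0, 0, -0.4, 0, 0],
    [0, 0, -0.4, 0, 0],
    [0, 0, -0.4, 0, 0]
  ]
}}

```text
clock: 7.0
position: [0.5874, -0.3144, 0.1268]
ee_rot: [1.0, -0.018, -0.001, -0.0]
ft_force: [-0.8, -0.2, -1.1]
grip_width: 0.751
grasp_force: 28.1
```

Run:
```python
from h import *
o=manip.get_obs(); print(o["position"].round(4),o["grip_width"],o["grasp_force"],o["ft_force"])
c=camera("scene"); P=pts(c)
cv2.imwrite("pics/s3c.png",cv2.resize(c["img"][180:320,160:300,::-1],(600,600),interpolation=cv2.INTER_CUBIC))
m=(np.abs(P[...,0]-.59)<.1)&(np.abs(P[...,1]+.31)<.07)&(np.abs(P[...,2]-.03)<.003)&(c["depth"]>0)
q=P[m]; print(len(q),cv2.minAreaRect((q[:,:2]*1000).astype(np.float32)))
```

```text
[ 0.5874 -0.3144  0.1268] 0.7506694280255118 28.082266598939896 [-0.77160131 -0.21662306 -1.14795569]
108 ((589.23291015625, -313.8540344238281), (43.11598587036133, 51.388938903808594), 15.487431526184082)
```

View pics/s3c.png

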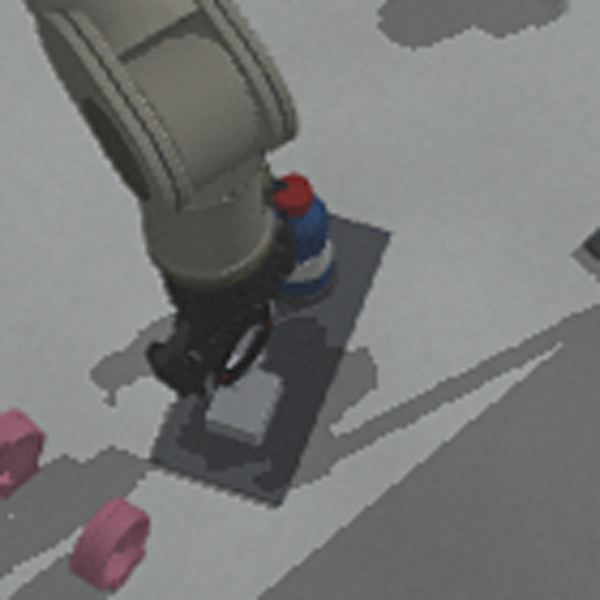

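{"fn": "carry_out", "kwargs": {
  "deltas": [
    [0.1, -0.03, 0, -0.2, 0],
    [0.2, -0.06, 0, -0.4, 0],
    [0.3, -0.094, 0, -0.578, 0],
    [0.3, -0.094, 0, -0.578, 0],
    [0.3, -0.094, 0.15, -0.578, 0],
    [0.3, -0.094, 0.3, -0.578, 0],
    [0.3, -0.094, 0.425, -0.578, 0],
    [0.3, -0.094, 0.425, -0.578, 0]
  ]
}}

```text
clock: 8.05
position: [0.6321, -0.3018, 0.062]
ee_rot: [0.991, 0.133, -0.002, -0.001]
ft_force: [0.1, -0.5, -0.8]
grip_width: 0.752
grasp_force: 28.2
```

{"fn": "carry_out", "kwargs": {
  "deltas": [
    [-0.05, 0, 0, 0, 0],
    [-0.08, 0, 0, 0, 0],
    [-0.1, 0, 0, 0, 0],
    [-0.11, 0, 0, 0, 0],
    [-0.11, 0, 0, 0, 0]
  ]
}}

```text
clock: 8.68
position: [0.6191, -0.3066, 0.0656]
ee_rot: [0.991, 0.133, 0.002, 0.001]
ft_force: [4.9, -1.1, 0.4]
grip_width: 0.753
grasp_force: 28.3
```

{"fn": "carry_out", "kwargs": {
  "deltas": [
    [-0.015, 0, 0, 0, 0],
    [-0.03, 0, 0, 0, 0],
    [-0.045, 0, 0, 0, 0],
    [-0.06, 0, 0, 0, 0],
    [-0.06, 0, 0, 0, 0]
  ]
}}

```text
clock: 9.3
position: [0.6114, -0.3086, 0.0666]
ee_rot: [0.991, 0.134, 0.003, 0.001]
ft_force: [5.7, -0.3, 5.1]
grip_width: 0.755
grasp_force: 28.7
```

Run:
```python
from h import *
c=camera("scene")
cv2.imwrite("pics/s4c.png",cv2.resize(c["img"][200:300,180:280,::-1],(600,600),interpolation=cv2.INTER_CUBIC))
```

```text
(no output)
```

View pics/s4c.png

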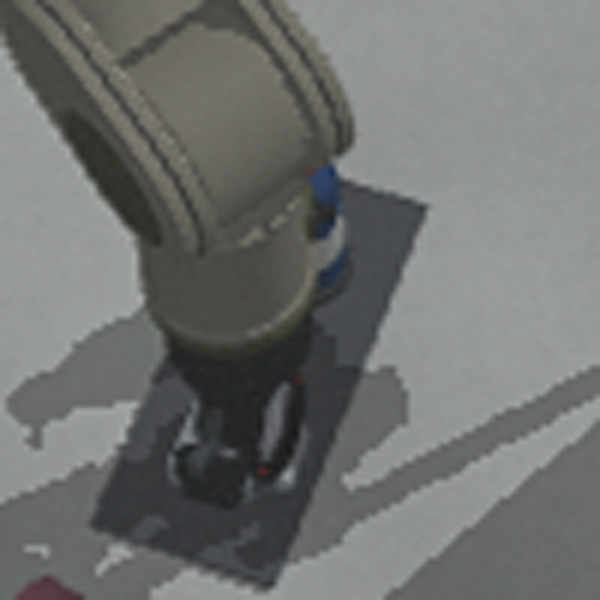

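{"fn": "carry_out", "kwargs": {
  "deltas": [
    [-0.012, 0, 0, 0, 0],
    [-0.02, 0, 0, 0, 0],
    [-0.02, 0, 0, 0, 0],
    [0.08, 0, 0, 0, 0],
    [0.1, 0, -0.1, 0, 0],
    [0.1, 0, -0.4, 0, 0],
    [0.1, 0, -0.7, 0, 0],
    [0.1, 0, -1, 0, 0],
    [0.1, 0, -1, 0, 0],
    [0.1, 0, -1, 0, 0]
  ]
}}

```text
clock: 10.6
position: [0.623, -0.3048, 0.214]
ee_rot: [0.991, 0.133, -0.0, -0.0]
ft_force: [0.7, 0.9, -1.6]
grip_width: 0.749
grasp_force: 28.4
```

```bash
cat > tilt.py <<'E'
from h import *
np.set_printoptions(precision=4,suppress=True)
import sys
c=camera("scene"); P=pts(c); o=manip.get_obs(); T=np.array(o["position"]); R=Ro.from_quat(o["ee_rot"]).as_matrix()
x=R[:,0]; print(T,o["clock"],"yaw",np.degrees(np.arctan2(x[1],x[0])),o["grasp_force"],o["ft_force"])
q=(P-T-[-0.0,0,0])@R; q[...,2]*=-1; q[...,1]*=-1   # tool aligned: x fwd,y left,z up
im=c["img"].astype(int)
near=(np.abs(q)<[.045,.045,.06]).all(-1)&(c["depth"]>0)
red=near&(im[...,0]-im[...,1]>40)&(im[...,0]-im[...,2]>40)
print("red",q[red])
# front plane: front-facing points by RANSAC-free: neighbours normal
m=near&(np.linalg.norm(q[...,1:],axis=-1)<.05)
p=q[m]; best=None; rng=np.random.default_rng(0)
for _ in range(3000):
    a=p[rng.choice(len(p),3,False)]; n=np.cross(a[1]-a[0],a[2]-a[0]); L=np.linalg.norm(n)
    if L<2e-4: continue
    n/=L; n*=np.sign(n[0])
    if n[0]<.75 or abs(n[1])>.2: continue
    k=np.abs((p-a[0])@n)<.0015
    if best is None or k.sum()>best.sum(): best=k
g=p[best]; n=np.linalg.svd(g-g.mean(0))[2][2]; n*=np.sign(n[0])
print("plane",best.sum(),len(p),g.mean(0),"n",n,"tilt",np.arctan2(n[2],n[0]),"pt ext",g.min(0),g.max(0))
v,u=np.where(near); cy,cx=int(v.mean()),int(u.mean())
cv2.imwrite("pics/"+sys.argv[1],cv2.resize(c["img"][max(cy-40,0):cy+40,max(cx-40,0):cx+40,::-1],(560,560),interpolation=cv2.INTER_CUBIC))
E
python3 tilt.py t1.png
```

```text
[ 0.6227 -0.3047  0.2131] 10.65 yaw 15.319579515233396 28.447485454380512 [-0.0457  0.0911 -1.6441]
red [[ 0.0169  0.0245  0.0114]
 [ 0.0166 -0.0258  0.0089]
 [ 0.0172 -0.0277  0.0064]]
plane 67 177 [ 0.0198 -0.0005 -0.0066] n [0.9755 0.0012 0.2199] tilt 0.2217364541415817 pt ext [ 0.0108 -0.0321 -0.0316] [0.0263 0.0307 0.0292]
```

View pics/t1.png

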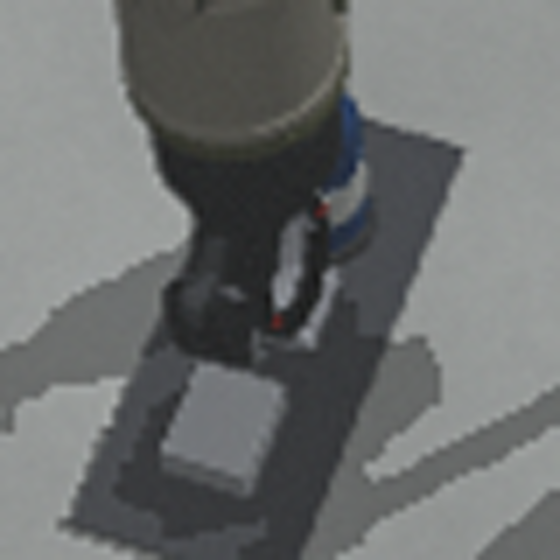

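{"fn": "carry_out", "kwargs": {
  "deltas": [
    [0, 0, 0.3, 0, 0],
    [0, 0, 0.6, 0, 0],
    [0, 0, 0.9, 0, 0],
    [0, 0, 1, 0, 0],
    [0, 0, 1, 0, 0],
    [-0.06, 0, 1, 0, 0],
    [-0.1, 0, 1, 0, 0],
    [-0.12, 0, 1, 0, 0],
    [-0.14, 0, 1, 0, 0],
    [-0.153, 0, 1, 0, 0],
    [-0.153, 0, 1, 0, 0],
    [-0.04, 0, 1, 0, 0],
    [0, 0, 0.9, 0, 0],
    [0, 0, 0.6, 0, 0],
    [0, 0, 0.3, 0, 0],
    [0, 0, 0, 0, 0],
    [0, 0, 0, 0, 0],
    [0, 0, 0, 0, 0]
  ]
}}

```text
clock: 12.9
position: [0.6229, -0.305, 0.2147]
ee_rot: [0.991, 0.133, -0.0, 0.0]
ft_force: [-0.8, 0.1, -1.5]
grip_width: 0.754
grasp_force: 28.5
```

```bash
python3 tilt.py t2.png; python3 tilt.py t2.png|tail -1
```

```text
[ 0.6227 -0.3049  0.2137] 12.95 yaw 15.310393636095943 28.458229824900627 [ 0.1332 -0.0874 -0.8962]
red [[ 0.0157  0.0279  0.0105]
 [ 0.0157 -0.0237  0.0039]]
plane 65 206 [ 0.0224 -0.0017 -0.0091] n [ 0.9256 -0.0111  0.3783] tilt 0.38803492628362757 pt ext [ 0.0043 -0.0367 -0.0309] [0.0311 0.0344 0.0342]
plane 70 207 [ 0.0217 -0.0011 -0.0064] n [0.9244 0.0276 0.3805] tilt 0.3904432035040395 pt ext [ 0.0048 -0.0375 -0.0305] [0.0311 0.0284 0.0357]
```

{"fn": "carry_out", "kwargs": {
  "deltas": [
    [0.04, -0.15, -0.05, 0.2, 0],
    [0.08, -0.3, -0.05, 0.4, 0],
    [0.12, -0.45, -0.05, 0.6, 0],
    [0.16, -0.6, -0.05, 0.8, 0],
    [0.205, -0.758, -0.05, 0.953, 0],
    [0.205, -0.758, -0.05, 0.953, 0],
    [0.205, -0.758, -0.05, 0.953, 0]
  ]
}}

```text
clock: 13.88
position: [0.6226, -0.1881, 0.2211]
ee_rot: [0.993, -0.115, -0.001, 0.0]
ft_force: [1.2, -1.1, -1.2]
grip_width: 0.752
grasp_force: 28.5
```

{"fn": "carry_out", "kwargs": {
  "deltas": [
    [-0.037, -0.153, -0.05, 0, 0],
    [-0.073, -0.305, -0.05, 0, 0],
    [-0.11, -0.458, -0.05, 0, 0],
    [-0.147, -0.61, -0.05, 0, 0],
    [-0.183, -0.763, -0.05, 0, 0],
    [-0.183, -0.763, -0.05, 0, 0]
  ]
}}

```text
clock: 14.62
position: [0.6226, -0.0665, 0.2297]
ee_rot: [0.994, -0.114, 0.0, -0.001]
ft_force: [0.7, -0.9, -1.7]
grip_width: 0.751
grasp_force: 28.5
```

```bash
python3 tilt.py t3.png
```

```text
[ 0.6226 -0.0685  0.2296] 14.675 yaw -13.169971279056472 28.45749255269766 [ 0.0247 -1.1466 -1.2905]
red [[ 0.0139  0.0326  0.0043]
 [ 0.016  -0.0264  0.0105]]
plane 79 287 [0.0158 0.0028 0.0032] n [0.935  0.0124 0.3544] tilt 0.36228461139057627 pt ext [ 0.0033 -0.0384 -0.0313] [0.0299 0.0407 0.0356]
```

{"fn": "carry_out", "kwargs": {
  "deltas": [
    [-0.037, -0.152, -0.043, 0, 0],
    [-0.073, -0.304, -0.043, 0, 0],
    [-0.11, -0.456, -0.043, 0, 0],
    [-0.147, -0.6, -0.043, 0, 0],
    [-0.186, -0.72, -0.043, 0, 0],
    [-0.186, -0.758, -0.043, 0, 0],
    [-0.186, -0.758, -0.043, 0, 0],
    [-0.186, -0.758, -0.043, 0, 0],
    [-0.186, -0.758, -0.043, 0, 0],
    [-0.186, -0.758, -0.043, 0, 0]
  ]
}}

```text
clock: 15.92
position: [0.6216, 0.0472, 0.2358]
ee_rot: [0.993, -0.116, 0.0, 0.0]
ft_force: [0.4, -0.7, -1.5]
grip_width: 0.749
grasp_force: 28.5
```

```bash
python3 tilt.py t4.png
python3 - <<'E'
from h import *
np.set_printoptions(precision=4,suppress=True)
R=Ro.from_euler("ZY",[np.radians(-13.3),-.35]).as_matrix()
F=R@[.640,.190,.0217]
for n,s in(("scene",-.0027),("top",.0027)):
    c=camera(n); P=pts(c)+[s,0,0]; q=(P-F)@R; im=c["img"].astype(int)
    m=(np.abs(q)<[.03,.045,.05]).all(-1)&(c["depth"]>0)
    print(n,m.sum(),np.percentile(q[m],[2,50,98],axis=0))
    cv2.imwrite("pics/f_"+n+".png",cv2.resize(c["img"][60:200,180:320,::-1] if n=="top" else c["img"][120:260,240:380,::-1],(400,400),interpolation=cv2.INTER_CUBIC))
cv2.imwrite("pics/f.png",cv2.hconcat([cv2.imread("pics/f_scene.png"),cv2.imread("pics/f_top.png")]))
o=manip.get_obs();print((R.T@(o["position"]-F+[0,0,.004])),np.abs(o["joint_velocities"]).max())
E
```

```text
[0.6215 0.0473 0.2358] 15.975 yaw -13.302028534879968 28.45761649310589 [-0.3907  0.9067 -1.3016]
red [[ 0.0153  0.0279  0.0076]
 [ 0.0162 -0.0285  0.0112]]
plane 72 267 [0.018 0.    0.003] n [ 0.9239 -0.0245  0.3818] tilt 0.39185853773138296 pt ext [ 0.0044 -0.0408 -0.0296] [0.0312 0.036  0.035 ]
scene 316 [[-0.0091 -0.0433 -0.0403]
 [ 0.012  -0.0024 -0.0044]
 [ 0.0285  0.0359  0.0468]]
top 2 [[ 0.0215 -0.0437  0.0266]
 [ 0.0218 -0.0426  0.0267]
 [ 0.022  -0.0415  0.0267]]
[ 0.0001 -0.0008 -0.0001] 0.002342002163858007
```

View pics/f.png

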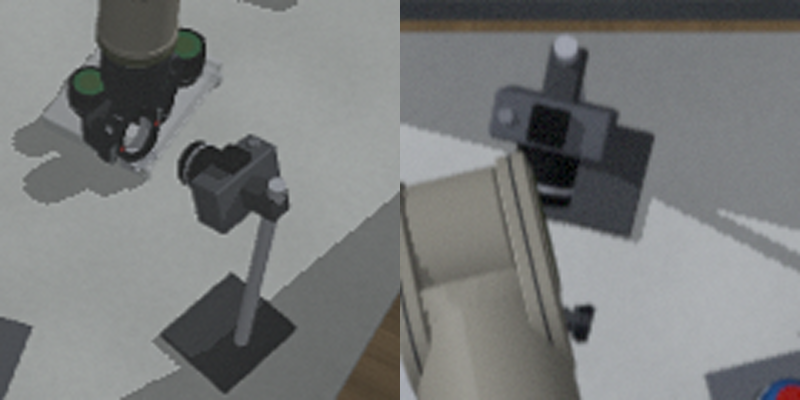

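The ring hangs square in front of the camera, black face with red dots towards the lens, still, and clear of the camera. Handing in.

```bash
python3 -c "
from workcell import ticket
print(ticket.hand_in())"
```

```text
the job is handed in; nothing more can be done
None
```

I handed the job in at about 16 s on the robot clock; the hand-in gave no verdict. I pressed the nozzle cap fully down and released it. By my measurements the adapter is held still about 1 mm from the focus point, tipped up 0.36–0.39 rad (0.35 wanted). The arm cannot tilt the tool, so I gripped the adapter across its 64 mm diameter instead of its 26 mm length and tipped it by pushing its foot against the block.

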